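# Seat a tube block on the heater's hidden pin and hold it down

### The job

Press the black paddle of the dry-block heater's clamp lever down until it clicks and stays down, which draws the end jaw back out of the channel. Then take the aluminium tube block by its grip, set it down between the heater's two side rails and slide it along the channel until the hole in its underside drops over the locating pin hidden beneath it, and press it down until the sprung contact plate under it is fully home. Finish while still holding the block pressed fully home, with the lever left latched down; leave the bottle, the beaker and the tray where they stand.

Things in the scene. Friction and masses are not known exactly. Their poses are not given: they have to be found in the camera images.
- heater: Dry-block heater, white base 255 x 145 x 34 mm, fixed to the bench, turned up to 0.3 rad. Origin on the bench under the middle of its channel; x runs along the channel away from the robot, z up; the base spans x -120 to 135, y -85 to 60 mm. A jaw housing closes the channel's far end (x 75 to 135, |y| < 41, up to z 77 mm).
- channel_top (a point): Middle of the open top of the channel (heater x 0, y 0, z 70 mm). The channel runs along heater x from -75 to 75 mm, open at the near (-x) end, between two aluminium side rails 62 mm apart inside, their flared lips reaching z 70 mm. Its floor is the sprung contact plate.
- seat (a point): Heater x 0, y 0, z 40 mm: the height of the block's underside when fully home (45 mm when dropped on the pin, not pressed). A fixed upright steel pin, 10 mm thick, with a coned tip, stands in a lengthwise slot of the plate, up to z 54 mm. It is on the channel's centre line (y 0), but anywhere from x -12 to 12 mm: look from above before covering it, or feel for it with the block.
- jaw_face (a point): Middle of the free end of the steel jaw (50 mm wide, z 49 to 63 mm), which sticks out of the jaw housing into the channel: at heater x 22 mm with the lever up, drawn back to x 70 mm with the lever latched.
- contact_plate (a joint): Sprung floor plate of the channel, m pressed down: 0 at rest (top at z 45 mm), 0.005 fully home on its stop (top at z 40 mm). It starts to give at about 7 N and reaches its stop at about 12 N, of which the block's own weight gives about 4.4 N: the hand adds about 8 N or more.
- clamp_lever (a joint): Angle of the clamp lever, rad: 0 up (sprung), 0.45 fully down. A spring lifts the paddle with about 1 N; from about 0.15 a ball detent adds resistance, up to about 9 N at the paddle; past 0.36 the detent snaps the lever down to 0.45 and holds it there.
- lever_pad (a point): Centre of the top face of the lever's black paddle (34 x 30 mm, 8 mm thick), beside the -y rail. The lever hinges 80 mm from here towards heater +x, 52 mm above the bench, about a level axis along heater y. The paddle is at z 88 mm, tilted 0.4 rad, when up; z 53 mm and nearly level when latched; going down it also shifts 8 mm to heater -x.
- block_grip (a point): Centre of the grip of the loose tube block (upright on the bench): a black upright bar 50 long (x), 14 thick (y), 36 mm high on the middle of the block's flat top; pinch it across y from above. This point is half-way up the bar, 60 mm above the block's underside and 18 mm above its top, on which fingertips may bear. Axes as the block's; half a turn makes no difference.
- block_foot (a point): Centre of the underside of the tube block, 60 mm below block_grip, at the mouth of its pin hole, 14 mm wide and 22 mm deep. The block is aluminium, 90 (x) x 56 (y) x 42 (z) mm without the bar, about 0.45 kg, with four 17 mm tube wells in its top near the corners. Axes as the block's.
- reagent_bottle: Bystander: amber bottle, 64 mm wide, 125 mm high; origin under its base.
- beaker: Bystander: glass beaker, 68 mm wide, 85 mm high; origin under its base.
- tube_tray: Bystander: white divided tray, 100 x 150 x 50 mm; origin under its base.

How it is judged:
On the way, in this order (a step that is already met when the one before it is completed fails the run):
1. the clamp lever is pressed down past its detent and stays down, the block not yet in the channel (value of joint clamp_lever above 0.4 rad and horizontal distance between block_foot and seat above 0.06 m), for 0.2 s.
2. the block has dropped over the pin, level between the rails (z of block_foot in the frame of heater between 0.035 and 0.0475 m and horizontal distance between block_foot and seat below 0.018 m and angle between block_foot's own z axis and vertical below 0.06 rad), for 0.2 s.
At the end, for the whole second after the job is handed in: the block is on the pin, level within 0.06 rad, its underside less than 42.5 mm above the bench, the contact plate pressed down more than 3.8 of its 5 mm, the lever latched (over 0.40 rad), and the fingers still bear on the block with more than 2 N (z of block_foot in the frame of heater between 0.035 and 0.0425 m and horizontal distance between block_foot and seat below 0.018 m and angle between block_foot's own z axis and vertical below 0.06 rad and value of joint contact_plate above 0.0038 m and value of joint clamp_lever above 0.4 rad and contact force between the fingers and tube_block above 2 N); the arm keeps its last pose, push and grip.
It fails at once if a bystander is shifted more than 30 mm or tipped (distance of any of reagent_bottle, beaker, tube_tray from where it was at the start of the episode above 0.03 m or angle between any of reagent_bottle, beaker, tube_tray's own z axis and vertical above 0.3 rad).
It also fails if it takes over 64 s, if anything falls off the work surface, if the arm or the gripper's body presses on something with over 40 N, if the wrist force passes 120 N, or if a joint passes its speed limit or range.

### The arm

A 7-joint arm with a two-finger parallel gripper is mounted at the origin on the work surface. World frame = base frame: x ahead of the robot, y to its left, z up, the work surface at z = 0. Lengths are in m, angles in rad, forces in N, time in s.
With the tool pointing down it reaches from about 0.4 to 0.85 m from the base axis. Payload 4.5 kg.
Tool frame: the origin (TCP) lies at the very end of the fingers, on their centre line; the grasp point (between the pads) lies 19 mm behind it (tcp_to_grasp is the z of the grasp point in the tool frame, in m); z points along the fingers, y is the line along which they close (so a half turn about z gives the same grasp; the last joint's range is limited). The gripper opens to 88 mm and grips with 3 to 60 N. Pads are 18 mm wide; open, the fingers measure 123 mm over their backs; the gripper's body (75 mm by 187 mm) begins 45 mm behind the grasp point.
Start: joints at [1.341, 0.689, -0.195, 1.565, 0.157, 0.902, -0.215], TCP at [0.163, -0.603, 0.239] pointing down, gripper open.
Joint ranges: [-3.01, 3.01], [-0.46, 2.08], [-1.47, 1.51], [0.13, 2.56], [-1, 4.14], [0.04, 2.09], [-2.66, 2.66]. Speed limits (rad/s): [2.57, 2.57, 3.14, 3.14, 3.14, 3.14, 3.14].

### API

Orientations are given as a unit quaternion [x, y, z, w].
In Python, from plant import * gives the robot as it stands. The module is installed in compiled form; this text tells all that it offers.
- The arm moves only by the shell command python3 -m jog 'ROWS' [OPENING] [FORCE]. ROWS is JSON, a list that holds one entry, the list of rows, each a list of 6 numbers: the shift along the tool's x, y, z in m, then the turn, a rotation vector about the tool's x, y, z in rad. In form: [[[dx, dy, dz, ax, ay, az], ...]]. A call has 1 to 12 rows; each row shifts and turns the commanded pose from where the row before left it, along the tool's axes as they then stand; what a row does not reach is not made up. A row lasts 1/8 s, in which the tool goes at most 62.5 mm and 10.7 degrees, less where a joint would pass 70% of its speed; a pose out of reach is approached as far as the arm can. A call with a gripper value outside its range is refused whole. OPENING is the finger opening in m, from 0 to 0.0881, set as the call begins (- or left out, the last holds). The fingers move at their own pace and stop on an object; FORCE is the grip in N (left out, the last holds). Time passes only in rows, so rows that do not move let the fingers close. It gives the time, the measured TCP pose, the force, the opening and the grip force at its end, in the units of the state.
- get_state(): the state, without advancing time (a new reading comes with each control period).
- snapshot(name): name is "scene" or "top"; returns a dict with "frame" (420x560x3 uint8, red, green, blue), "mtx" (3x3 intrinsics, pixels), "xyz" and "orientation" of the camera in the world. Camera axes: x right, y down, z forward; pixel columns grow to the right and rows downward; lengths in m; the calibration is good to about 2 mm. A picture is of the moment at which its call begins. There is no depth.
- finish_job(): hands the job in; it is judged then, once.
The state is a dict: "clock": time; "q": joint angles; "qd": joint speeds; "joint_torque": joint torques, N m; "tool_pos": TCP position; "eef_rot": TCP orientation; "contact_force": force on the tool from outside, world axes, zero at the start; "moment": the same for the moment, N m; "opening": opening from 0.0 (shut) to 1.0 (fully open); "finger_force": force on a finger pad.
Only numpy, scipy, OpenCV 4.12 (cv2) and the standard library are available. Lean on these libraries where they do the work, as an engineer would, in place of code of your own. Each camera call takes 0.05 s, during which the arm holds its last target. There are 200 camera calls.

## Working session

There is one attempt and no reset: what is moved stays moved. The work goes in short steps, Python scripts to look and compute and a shell command to move; the robot and the scene stay as the last step left them, time stands still between calls to the robot, and variables do not carry over. Pictures are saved under pics/ and viewed, at most 10 in all, crops included, and the job is handed in when it is done.

```bash
mkdir -p pics
cat > h.py <<'E'
from plant import *
import numpy as np, cv2
from scipy.spatial.transform import Rotation as R
def snap(n,fn=None):
    s=snapshot(n)
    if fn: cv2.imwrite('pics/'+fn,cv2.cvtColor(s['frame'],cv2.COLOR_RGB2BGR))
    np.savez(''+n+'.npz',mtx=s['mtx'],xyz=s['xyz'],q=s['orientation'],frame=s['frame']); return s
def ray(n,u,v,z):
    s=np.load(''+n+'.npz'); d=R.from_quat(s['q']).as_matrix()@np.linalg.inv(s['mtx'])@[u,v,1]
    return s['xyz']+d*(z-s['xyz'][2])/d[2]
def proj(n,p):
    s=np.load(''+n+'.npz'); c=(np.atleast_2d(p)-s['xyz'])@R.from_quat(s['q']).as_matrix()
    c=c@s['mtx'].T; return c[:,:2]/c[:,2:]
def st():
    s=get_state(); print(s['clock'],np.round(s['tool_pos'],4),np.round(R.from_quat(s['eef_rot']).as_matrix(),3).tolist(),np.round(s['contact_force'],1),s['opening'],s['finger_force']); return s
E
python3 - <<'E'
from h import *
for n in('scene','top'):
    s=snap(n,n+'0.png'); print(s['xyz'],R.from_quat(s['orientation']).as_matrix().round(2).tolist(),s['mtx'][0])
st()
E
```

```text
[1.19994323 0.05161344 0.90927263] [[-0.3, 0.75, -0.59], [0.95, 0.23, -0.19], [-0.01, -0.62, -0.79]] [523.02297217   0.         278.52367404]
[ 0.41552742 -0.1399082   0.84135026] [[-0.05, -0.98, 0.21], [-1.0, 0.05, -0.01], [-0.01, -0.21, -0.98]] [415.09205079   0.         277.02128174]
0.1 [ 0.1628 -0.6028  0.238 ] [[0.965, 0.261, -0.001], [0.261, -0.965, 0.002], [-0.0, -0.002, -1.0]] [ 0.8 -0.7 -0.2] 0.9986874856179785 0.0
```

View pics/top0.png

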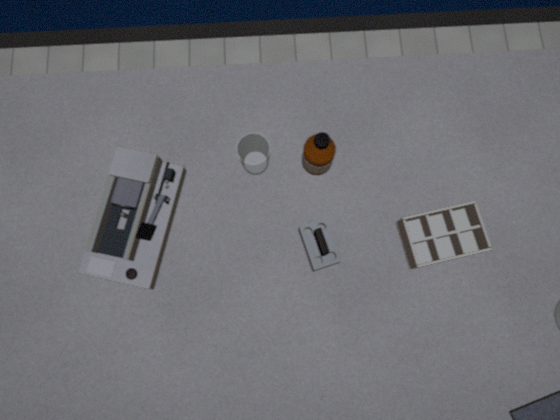

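View pics/scene0.png

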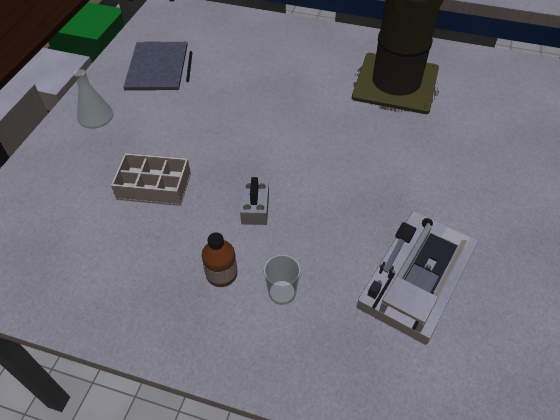

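The top view shows the heater at left (about 130,220, paddle at 147,231), the block at (320,247), the beaker at (254,155), the bottle at (319,150) and the tray at (445,233). The scene view agrees. I'll enlarge the heater and block for exact corners.

Run:
```python
from h import *
t=np.load('top.npz')['frame'][:,:,::-1]; s=np.load('scene.npz')['frame'][:,:,::-1]
def c(f,x,y,w,h,k): return cv2.convertScaleAbs(cv2.resize(f[y:y+h,x:x+w],None,fx=k,fy=k,interpolation=cv2.INTER_CUBIC),alpha=1.3)
a=c(t,75,140,120,150,4); b=c(t,290,210,60,70,5)
o=np.zeros((600,800,3),np.uint8); o[:600,:480]=a; o[:350,490:790]=b
cv2.imwrite('pics/crop1.png',o)
cv2.imwrite('pics/crop2.png',c(s,350,205,135,140,4))
```

```text
(no output)
```

View pics/crop1.png

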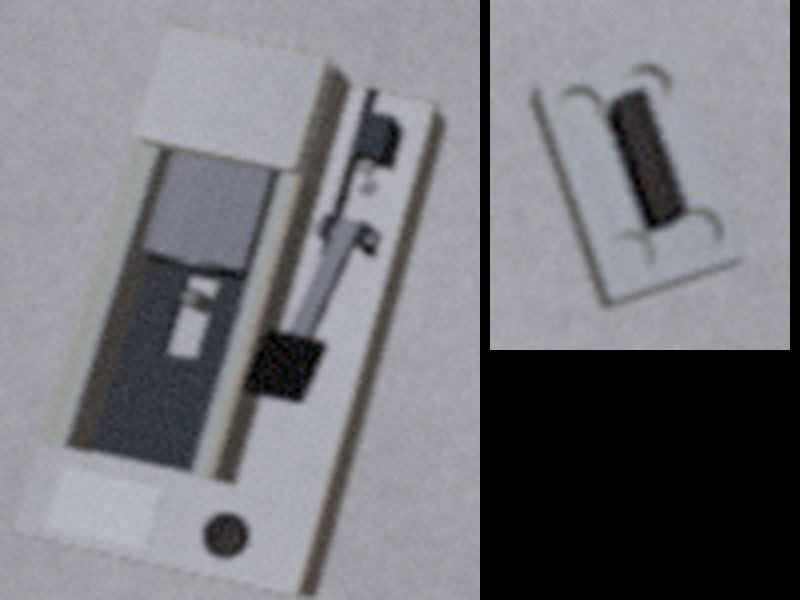

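View pics/crop2.png

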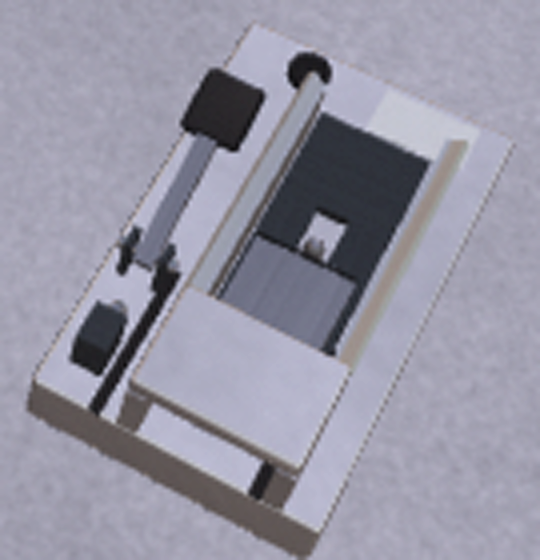

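The crops show the lever up at the -y side. The pin tip is at about (197,296) in the top crop and (315,247) in the scene crop, just in front of the jaw. Next I'll fit the heater and block poses.

```bash
cat > fit.py <<'E'
from h import *
from scipy.optimize import least_squares
def px(p,x,y,k): return (np.array(p,float)+.5)/k-.5+[x,y]
T=lambda p:px(p,75,140,4); S=lambda p:px(p,350,205,4)
def world(P,q):
    c,s=np.cos(q[2]),np.sin(q[2]); P=np.atleast_2d(P)
    return np.c_[q[0]+c*P[:,0]-s*P[:,1],q[1]+s*P[:,0]+c*P[:,1],P[:,2]]
if __name__=='__main__':
    A=[((135,-85,34),(440,105)),((-120,-85,34),(300,595)),((-120,60,34),(15,530)),((135,41,77),(165,30)),((135,-41,77),(328,62)),((75,-41,77),(297,170)),((75,41,77),(135,140))]
    B=[((-120,-85,34),(250,25)),((-120,60,34),(513,147)),((135,60,34),(318,530)),((135,-85,34),(33,385)),((135,-41,77),(130,385)),((135,41,77),(300,470)),((75,41,77),(350,367)),((75,-41,77),(195,292))]
    PA=np.array([a[0] for a in A])/1e3; UA=T([a[1] for a in A]); PB=np.array([a[0] for a in B])/1e3; UB=S([a[1] for a in B])
    f=lambda q:np.r_[(proj('top',world(PA,q))-UA).ravel(),(proj('scene',world(PB,q))-UB).ravel()]
    r=least_squares(f,[.45,.25,-.2],loss='soft_l1'); q=r.x; print('heater',q,f(q).reshape(-1,2).round(1).tolist()); np.save('heater.npy',q)
    inv=lambda w:(np.array([[np.cos(q[2]),np.sin(q[2])],[-np.sin(q[2]),np.cos(q[2])]])@(w[:2]-q[:2])).round(4)
    print('pin',inv(ray('top',*T((197,296)),.054)),inv(ray('scene',*S((315,245)),.054)))
    print('paddle',inv(ray('top',*T((285,366)),.088)),inv(ray('scene',*S((223,108)),.088)),inv(ray('top',*T((285,366)),.088)))
    U=lambda p:px(np.array(p)-[490,0],290,210,5)
    C=[((-45,28,42),(535,92)),((-45,-28,42),(610,303)),((45,-28,42),(742,262)),((45,28,42),(665,55))]
    # long axis: direction up-left in the picture; pair corners: long edges are (535,92)-(610,303)
    C=[((45,28,42),(535,90)),((-45,28,42),(608,302)),((-45,-28,42),(742,262)),((45,-28,42),(668,58)),((25,7,78),(610,102)),((25,-7,78),(640,90)),((-25,-7,78),(685,213)),((-25,7,78),(652,228))]
    PC=np.array([a[0] for a in C])/1e3; UC=U([a[1] for a in C])
    g=lambda b:(proj('top',world(PC,b))-UC).ravel()
    b=least_squares(g,[.4,-.2,.3],loss='soft_l1').x; print('block',b,g(b).reshape(-1,2).round(1).tolist()); np.save('block.npy',b)
    print('bar top in scene',proj('scene',world([[0,0,.078],[.045,.028,.042],[.045,-.028,.042]],b)))
    pad=world([[-.0,-.0,.088]],q)
    w=ray('top',*T((285,366)),.088); print('paddle world',w, ray('scene',*S((223,108)),.088))
E
python3 fit.py
```

```text
heater [ 0.5941158   0.15856725 -0.26200206] [[-1.3, -0.9], [-0.3, 0.4], [-1.2, 0.8], [0.3, -2.0], [-0.1, -1.8], [-0.8, 0.1], [-1.2, -0.9], [-0.6, -1.0], [-0.1, -2.0], [0.3, 1.3], [-1.1, -0.8], [-0.7, -0.9], [-0.1, 0.2], [0.5, -0.0], [-2.9, -2.2]]
pin [ 0.0091 -0.0034] [0.0071 0.0008]
paddle [-0.0187 -0.0669] [-0.0185 -0.0649] [-0.0187 -0.0669]
block [ 0.52403441 -0.22300587  0.25642347] [[-0.5, -0.9], [-0.3, 0.9], [0.6, -0.1], [0.0, -3.0], [-0.5, -0.1], [0.6, 0.1], [0.4, 0.9], [-0.2, 0.2]]
bar top in scene [[253.57824619 185.14529923]
 [265.98589933 212.86657515]
 [239.52857391 212.03633107]]
paddle world [0.55868246 0.09877735 0.088     ] [0.55942681 0.10067455 0.088     ]
```

```bash
python3 -m jog '[[[0.038,-0.019,0,0,0,0],[0.038,-0.019,0,0,0,0],[0.038,-0.019,0,0,0,0],[0.038,-0.019,0,0,0,0],[0.038,-0.019,0,0,0,0],[0.038,-0.019,0,0,0,0],[0.038,-0.019,0,0,0,0],[0.038,-0.019,0,0,0,0],[0.038,-0.019,0,0,0,0],[0.038,-0.019,0,0,0,0]]]' 0 20
python3 -m jog '[[[0.018,-0.038,0,0,0,0],[0.018,-0.038,0,0,0,0],[0.018,-0.038,0,0,0,0],[0.018,-0.038,0,0,0,0],[0.018,-0.038,0,0,0,0],[0.018,-0.038,0,0,0,0],[0.018,-0.038,0,0,0,0],[0.018,-0.038,0,0,0,0],[0.018,-0.038,0,0,0,0],[0.018,-0.038,0,0,0,0],[0,0,0,0,0,0],[0,0,0,0,0,0]]]'
python3 -m jog '[[[0,0,0.02,0,0,0.175],[0,0,0.02,0,0,0.175],[0,0,0.02,0,0,0.176],[0,0,0.02,0,0,0],[0,0,0.02,0,0,0],[0,0,0,0,0,0],[0,0,0,0,0,0]]]'
python3 - <<'E'
from h import *
s=st(); print(s['q'])
E
```

```text
clock: 1.35
tool_pos: [0.481, -0.3198, 0.2384]
eef_rot: [0.991, 0.132, -0.0, -0.0]
contact_force: [-0.4, -0.5, -0.6]
opening: 0.008
finger_force: 0.0
clock: 2.85
tool_pos: [0.5546, 0.0919, 0.2383]
eef_rot: [0.991, 0.131, -0.001, 0.001]
contact_force: [0.6, -0.5, -0.3]
opening: 0.002
finger_force: 0.0
clock: 3.72
tool_pos: [0.5554, 0.0918, 0.1393]
eef_rot: [0.991, -0.132, 0.0, 0.0]
contact_force: [0.1, 0.3, -0.8]
opening: 0.005
finger_force: 0.0
3.725 [0.5554 0.0918 0.1393] [[0.965, -0.261, 0.001], [-0.261, -0.965, -0.0], [0.001, 0.0, -1.0]] [ 0.1  0.3 -0.8] 0.005484615756765387 0.0
[-0.27107276  0.7476664   0.042367    1.85318819 -0.05475363  0.54118277
 -2.02768951]
```

```bash
python3 -m jog '[[[0,-0.005,0.02,0,0,0],[0,0,0.02,0,0,0],[-0.001,0,0.008,0,0,0],[-0.001,0,0.008,0,0,0],[-0.001,0,0.008,0,0,0],[-0.001,0,0.006,0,0,0],[-0.001,0,0.006,0,0,0],[0,0,0,0,0,0]]]'
python3 -m jog '[[[-0.001,0,0.004,0,0,0],[-0.001,0,0.003,0,0,0],[0,0,0.003,0,0,0],[0,0,0.002,0,0,0],[0,0,0,0,0,0],[0,0,0,0,0,0]]]'
```

```text
clock: 4.72
tool_pos: [0.5513, 0.099, 0.0622]
eef_rot: [0.991, -0.131, -0.0, 0.0]
contact_force: [0.1, -0.3, 0.1]
opening: 0.005
finger_force: 0.0
clock: 5.48
tool_pos: [0.5494, 0.0996, 0.0531]
eef_rot: [0.991, -0.131, 0.0, -0.0]
contact_force: [-5.9, -0.2, 23.2]
opening: 0.005
finger_force: 11.5
```

```bash
python3 -m jog '[[[0,0,-0.03,0,0,0],[0,0,-0.05,0,0,0],[0,0,-0.05,0,0,0],[0,0,-0.05,0,0,0],[0.0075,0.0397,0,0,0,0],[0.0075,0.0397,0,0,0,0],[0.0075,0.0397,0,0,0,0],[0.0075,0.0397,0,0,0,0],[0.0075,0.0397,0,0,0,0],[0.0075,0.0397,0,0,0,0],[0.0075,0.0397,0,0,0,0],[0.0075,0.0397,0,0,0,0]]]' 0.06
python3 -m jog '[[[0,0,0.02,0,0,-0.173],[0,0,0.02,0,0,-0.173],[0,0,0.02,0,0,-0.172],[0,0,0.02,0,0,0],[0,0,0,0,0,0],[0,0,0,0,0,0]]]'
python3 - <<'E'
from h import *
st(); t=snap('top')['frame'][:,:,::-1]; s=snap('scene')['frame'][:,:,::-1]
def c(f,x,y,w,h,k): return cv2.convertScaleAbs(cv2.resize(f[y:y+h,x:x+w],None,fx=k,fy=k,interpolation=cv2.INTER_CUBIC),alpha=1.3)
o=np.zeros((600,800,3),np.uint8); o[:600,:320]=c(t,85,170,80,150,4); o[:560,330:800]=c(s,360,205,470//4+1,140,4)[:,:470]
cv2.imwrite('pics/crop3.png',o);
E
```

```text
clock: 6.98
tool_pos: [0.5248, -0.224, 0.2306]
eef_rot: [0.991, -0.131, -0.0, -0.0]
contact_force: [0.3, -0.6, -0.2]
opening: 0.68
finger_force: 0.0
clock: 7.72
tool_pos: [0.5255, -0.2229, 0.1513]
eef_rot: [0.992, 0.127, 0.0, 0.0]
contact_force: [-0.3, 0.4, -0.2]
opening: 0.684
finger_force: 0.0
7.725 [ 0.5255 -0.2229  0.1513] [[0.968, 0.253, 0.001], [0.253, -0.968, -0.0], [0.001, 0.001, -1.0]] [-0.3  0.4 -0.2] 0.6835145221034873 0.0
```

View pics/crop3.png

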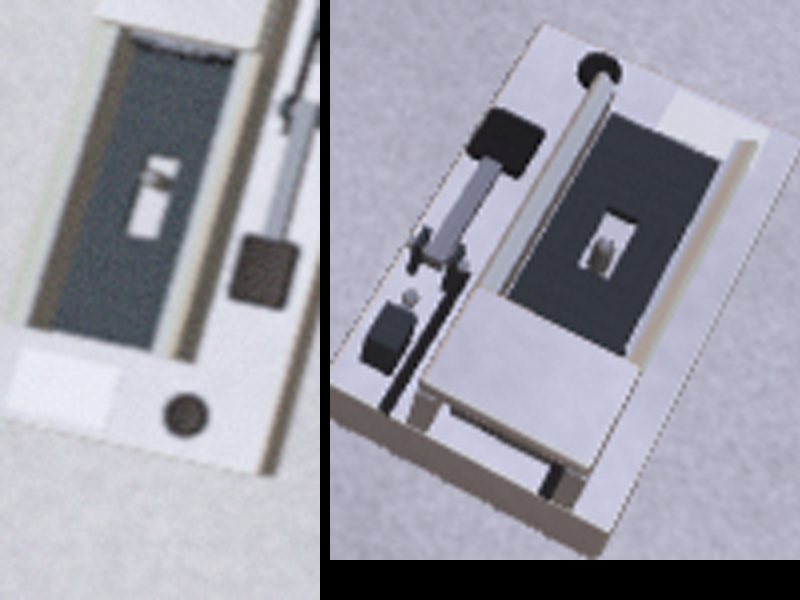

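The lever is latched and the jaw is drawn back. The pin tip is visible in the slot at about (155,178) in the top part and (605,242) in the scene part. Now I'll grasp the block and refine the pin position.

```bash
python3 -m jog '[[[-0.001,0,0.03,0,0,0],[0,0,0.03,0,0,0],[0,0,0.025,0,0,0],[0,0,0.012,0,0,0],[0,0,0.009,0,0,0],[0,0,0,0,0,0]]]'
python3 -m jog '[[[0,0,0,0,0,0],[0,0,0,0,0,0],[0,0,0,0,0,0],[0,0,0,0,0,0],[0,0,0,0,0,0],[0,0,0,0,0,0],[0,0,0,0,0,0]]]' 0 40
python3 - <<'E'
from fit import *
q=np.load('heater.npy')
inv=lambda w:(np.array([[np.cos(q[2]),np.sin(q[2])],[-np.sin(q[2]),np.cos(q[2])]])@(w[:2]-q[:2])).round(4)
a=lambda p,z:inv(ray('top',*px(p,85,170,4),z)); b=lambda p,z:inv(ray('scene',*px(np.array(p)-[330,0],360,205,4),z))
print('pin',a((156,178),.054),b((605,242),.054))
print('slot',[a(p,.045) for p in((149,155),(180,158),(157,240),(128,234))],[b(p,.045) for p in((605,210),(637,222),(612,278),(580,265))])
print('paddle',a((264,272),.053),b((506,143),.053))
print('rail ends/plate near corners',a((52,330),.045),a((155,350),.045))
E
```

```text
clock: 8.57
tool_pos: [0.5244, -0.2231, 0.0449]
eef_rot: [0.992, 0.128, 0.0, 0.0]
contact_force: [0.4, 0.4, 0.8]
opening: 0.681
finger_force: 0.0
clock: 9.45
tool_pos: [0.5245, -0.2238, 0.0449]
eef_rot: [0.992, 0.127, 0.0, 0.001]
contact_force: [1.1, -3.1, 0.7]
opening: 0.158
finger_force: 39.9
pin [ 0.008  -0.0032] [0.0055 0.0001]
slot [array([0.0196, 0.0073]), array([ 0.0213, -0.0082]), array([-0.0204, -0.0088]), array([-0.0205,  0.0059])] [array([-0.0183, -0.0076]), array([-0.02  ,  0.0083]), array([0.0164, 0.0103]), array([ 0.0177, -0.0056])]
paddle [-0.0255 -0.0669] [-0.0237 -0.0641]
rail ends/plate near corners [-0.0733  0.0282] [-0.0722 -0.0232]
```

Heater pose is confirmed to about 1 mm: the slot centre comes out at 0. The pin is at x≈7 mm. Now I'll carry the block over.

```bash
python3 -m jog '[[[0,0,-0.02,0,0,0],[0,0,-0.045,0,0,0],[0,0,-0.045,0,0,0],[0,0,-0.045,0,0,0],[0,0,0,0,0,0]]]'
python3 -m jog '[[[0.0183,-0.0391,0,0,0,0],[0.0183,-0.0391,0,0,0,0],[0.0183,-0.0391,0,0,0,0],[0.0183,-0.0391,0,0,0,0],[0.0183,-0.0391,0,0,0,0],[0.0183,-0.0391,0,0,0,0],[0.0183,-0.0391,0,0,0,0],[0.0183,-0.0391,0,0,0,0],[0.0183,-0.0391,0,0,0,0],[0,0,0,0,0,0]]]'
python3 -m jog '[[[0,0,0,0,0,0.172],[0,0,0,0,0,0.172],[0,0,0,0,0,0.172],[0,0,0,0,0,0],[0,0,0,0,0,0],[0,0,0,0,0,0]]]'
cat > hf.py <<'E'
from h import *
q=np.load('heater.npy'); s=st(); d=s['tool_pos'][:2]-q[:2]
M=np.array([[np.cos(q[2]),np.sin(q[2])],[-np.sin(q[2]),np.cos(q[2])]])
e=R.from_quat(s['eef_rot']).as_matrix()
print('TCP in heater',(M@d).round(4),'z',s['tool_pos'][2],'yaw err',np.arctan2(e[1,0],e[0,0])-q[2])
E
python3 hf.py
python3 - <<'E'
from h import *
t=snap('top')['frame'][:,:,::-1]; s=snap('scene')['frame'][:,:,::-1]
def c(f,x,y,w,h,k): return cv2.convertScaleAbs(cv2.resize(f[y:y+h,x:x+w],None,fx=k,fy=k,interpolation=cv2.INTER_CUBIC),alpha=1.3)
o=np.zeros((600,800,3),np.uint8); o[:600,:320]=c(t,75,140,107,200,3)[:,:320]; o[:560,330:800]=c(s,360,205,470//4+1,140,4)[:,:470]
cv2.imwrite('pics/crop4.png',o)
E
```

```text
clock: 10.07
tool_pos: [0.5257, -0.2227, 0.2021]
eef_rot: [0.992, 0.128, 0.002, 0.001]
contact_force: [-0.3, -0.3, -5.9]
opening: 0.157
finger_force: 39.9
clock: 11.32
tool_pos: [0.5921, 0.1656, 0.1968]
eef_rot: [0.991, 0.132, -0.002, -0.002]
contact_force: [-0.3, -0.2, -4.5]
opening: 0.156
finger_force: 39.9
clock: 12.08
tool_pos: [0.5941, 0.1589, 0.1992]
eef_rot: [0.992, -0.129, -0.0, 0.0]
contact_force: [-0.6, 0.6, -5.0]
opening: 0.158
finger_force: 39.9
12.075 [0.5941 0.1589 0.1992] [[0.967, -0.256, -0.001], [-0.256, -0.967, -0.0], [-0.001, 0.0, -1.0]] [-0.6  0.6 -5. ] 0.15835238725474687 39.941380117088556
TCP in heater [-0.0001  0.0003] z 0.19922743036176183 yaw err 0.003192758877035906
```

View pics/crop4.png

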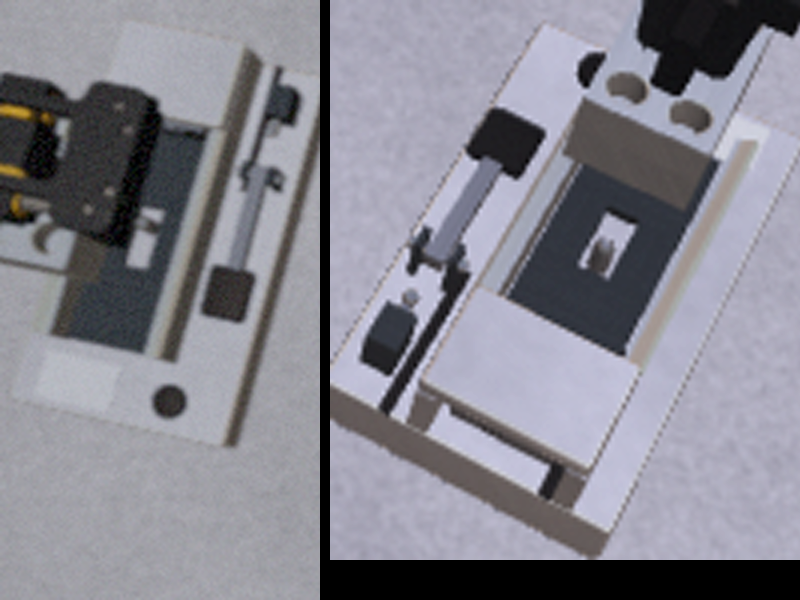

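The block hangs level over the channel. In the scene part its lower front corners are at about (565,153) and (690,208). I'll check how it sits in the hand.

Run:
```python
from fit import *
q=np.load('heater.npy'); M=np.array([[np.cos(q[2]),np.sin(q[2])],[-np.sin(q[2]),np.cos(q[2])]])
for p,z in(((565,153),.154),((690,208),.154),((585,95),.196),((718,163),.196)):
    print((M@(ray('scene',*px(np.array(p)-[330,0],360,205,4),z)[:2]-q[:2])).round(4))
```

```text
[ 0.0427 -0.0262]
[0.0411 0.0306]
[ 0.0422 -0.0264]
[0.0457 0.0335]
```

```bash
python3 -m jog '[[[0,0,0.03,0,0,-0.003],[0,0,0.03,0,0,0],[0,0,0.015,0,0,0],[0,0,0.008,0,0,0],[0,0,0.006,0,0,0],[0,0,0.004,0,0,0],[0,0,0,0,0,0],[0,0,0,0,0,0]]]'; python3 hf.py
```

```text
clock: 13.18
tool_pos: [0.5948, 0.1592, 0.1071]
eef_rot: [0.992, -0.128, 0.0, -0.0]
contact_force: [0.7, -0.7, -4.6]
opening: 0.156
finger_force: 39.9
13.175 [0.5948 0.1592 0.1071] [[0.967, -0.254, 0.001], [-0.254, -0.967, 0.0], [0.001, -0.0, -1.0]] [ 0.7 -0.7 -4.6] 0.1561611724183375 39.94154762942344
TCP in heater [0.0005 0.0008] z 0.10713950058856596 yaw err 0.00482689916400747
```

```bash
python3 -m jog '[[[0,0.001,0.004,0,0,0.005],[0,0,0.003,0,0,0],[0,0,0.002,0,0,0],[0,0,0.001,0,0,0],[0,0,0,0,0,0],[0,0,0,0,0,0]]]'; python3 hf.py
```

```text
clock: 13.92
tool_pos: [0.5943, 0.158, 0.0981]
eef_rot: [0.991, -0.131, 0.0, -0.0]
contact_force: [-2.9, -0.3, 7.1]
opening: 0.151
finger_force: 39.9
13.925 [0.5943 0.158  0.0981] [[0.966, -0.259, 0.0], [-0.259, -0.966, 0.0], [0.0, -0.0, -1.0]] [-2.9 -0.3  7.1] 0.15070915204560273 39.94701295858249
TCP in heater [ 0.0003 -0.0005] z 0.09812528636522 yaw err -0.00043675122624914353
```

Contact with the pin tip at the expected height. Sliding +x.

```bash
for i in 1; do python3 -m jog '[[[0.001,0,0,0,0,0],[0.001,0,0,0,0,0],[0.001,0,0,0,0,0],[0.001,0,0,0,0,0],[0,0,0,0,0,0]]]'; python3 hf.py|tail -1; done
python3 -m jog '[[[0.001,0,0,0,0,0],[0.001,0,0,0,0,0],[0,0,0,0,0,0]]]'; python3 hf.py|tail -1
```

```text
clock: 14.55
tool_pos: [0.5953, 0.1579, 0.098]
eef_rot: [0.991, -0.13, -0.003, 0.0]
contact_force: [-7.5, 0.4, 12.1]
opening: 0.156
finger_force: 39.9
TCP in heater [ 0.0013 -0.0004] z 0.09799664907970135 yaw err 0.00047866887517999945
clock: 14.92
tool_pos: [0.5958, 0.1577, 0.0979]
eef_rot: [0.991, -0.13, -0.004, 0.0]
contact_force: [-9.8, 0.7, 14.0]
opening: 0.156
finger_force: 40.0
TCP in heater [ 0.0019 -0.0004] z 0.09794161104104618 yaw err 0.000874774580472637
```

Friction is holding it back, so I'll unload slightly, let it move, then bear again.

```bash
python3 -m jog '[[[0,0,-0.002,0,0,0],[0,0,-0.001,0,0,0],[0,0,0,0,0,0],[0,0,0,0,0,0]]]'; python3 hf.py|tail -1
python3 -m jog '[[[0,0,0.001,0,0,0],[0,0,0.001,0,0,0],[0,0,0.001,0,0,0],[0,0,0,0,0,0]]]'; python3 hf.py|tail -1
```

```text
clock: 15.42
tool_pos: [0.6001, 0.1564, 0.0994]
eef_rot: [0.991, -0.131, -0.0, 0.0]
contact_force: [0.2, -0.1, -4.9]
opening: 0.155
finger_force: 40.0
TCP in heater [ 0.0063 -0.0005] z 0.09941013541123887 yaw err -0.00034195517449803203
clock: 15.92
tool_pos: [0.5999, 0.1566, 0.0966]
eef_rot: [0.991, -0.131, -0.0, 0.0]
contact_force: [0.9, -0.6, -4.4]
opening: 0.157
finger_force: 40.0
TCP in heater [ 0.0061 -0.0004] z 0.09657821160278131 yaw err -0.0001795220932303554
```

It's in: below the pin tip with no contact force. Lower further.

```bash
python3 -m jog '[[[0,0,0.002,0,0,0],[0,0,0.002,0,0,0],[0,0,0.002,0,0,0],[0,0,0,0,0,0],[0,0,0,0,0,0],[0,0,0,0,0,0]]]'; python3 hf.py|tail -1
python3 -m jog '[[[0,0,0.002,0,0,0],[0,0,0.001,0,0,0],[0,0,0.001,0,0,0],[0,0,0.001,0,0,0],[0,0,0,0,0,0],[0,0,0,0,0,0],[0,0,0,0,0,0]]]'; python3 hf.py|tail -1
```

```text
clock: 16.68
tool_pos: [0.6001, 0.1566, 0.0908]
eef_rot: [0.991, -0.131, 0.0, -0.0]
contact_force: [0.1, -0.8, -5.9]
opening: 0.154
finger_force: 40.0
TCP in heater [ 0.0063 -0.0003] z 0.09081042391267288 yaw err -0.00019926605515313556
clock: 17.55
tool_pos: [0.6002, 0.1565, 0.0862]
eef_rot: [0.991, -0.131, 0.0, -0.0]
contact_force: [-3.7, -0.6, 6.8]
opening: 0.156
finger_force: 40.0
TCP in heater [ 0.0064 -0.0004] z 0.08624636987004397 yaw err -0.0002973631656994491
```

```bash
python3 -m jog '[[[0,0,0.001,0,0,0],[0,0,0.001,0,0,0],[0,0,0.001,0,0,0],[0,0,0,0,0,0],[0,0,0,0,0,0],[0,0,0,0,0,0]]]'; python3 hf.py|tail -1
python3 -m jog '[[[0,0,0.001,0,0,0],[0,0,0.001,0,0,0],[0,0,0,0,0,0],[0,0,0,0,0,0],[0,0,0,0,0,0]]]'; python3 hf.py|tail -1
python3 - <<'E'
from h import *
t=snap('top')['frame'][:,:,::-1]; s=snap('scene')['frame'][:,:,::-1]
def c(f,x,y,w,h,k): return cv2.convertScaleAbs(cv2.resize(f[y:y+h,x:x+w],None,fx=k,fy=k,interpolation=cv2.INTER_CUBIC),alpha=1.3)
cv2.imwrite('pics/crop5.png',c(s,340,185,150,150,4))
E
```

```text
clock: 18.3
tool_pos: [0.6002, 0.1565, 0.0846]
eef_rot: [0.991, -0.131, 0.0, -0.0]
contact_force: [-5.5, -2.4, 16.2]
opening: 0.156
finger_force: 40.0
TCP in heater [ 0.0065 -0.0004] z 0.08463519988886761 yaw err -0.00047319232570647296
clock: 18.92
tool_pos: [0.6003, 0.1565, 0.0845]
eef_rot: [0.991, -0.131, 0.001, -0.0]
contact_force: [-9.6, -3.1, 29.9]
opening: 0.154
finger_force: 40.0
TCP in heater [ 0.0065 -0.0004] z 0.084526955826059 yaw err -0.000620414607590436
```

View pics/crop5.png

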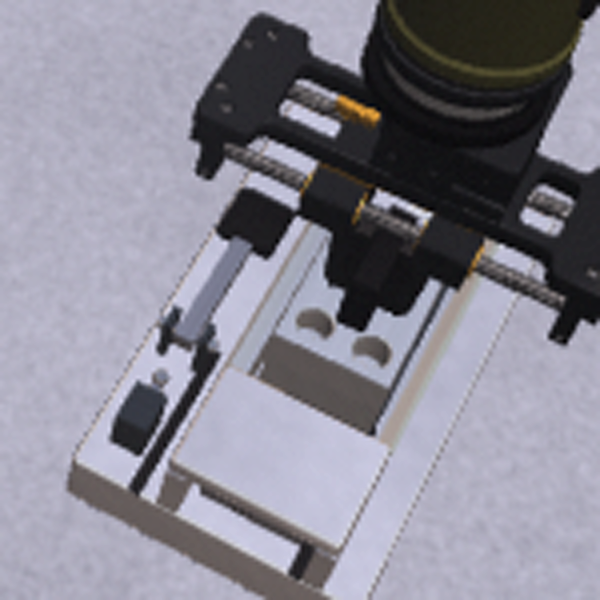

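The block sits level between the rails, hard on the stop (z no longer changes as force rises), with the lever still down at (255,220). I'll ease the push slightly and hand in.

```bash
python3 -m jog '[[[0,0,-0.001,0,0,0],[0,0,0,0,0,0],[0,0,0,0,0,0],[0,0,0,0,0,0]]]'; python3 -c "
from plant import *
print(finish_job())"
```

```text
clock: 19.52
tool_pos: [0.6003, 0.1565, 0.0846]
eef_rot: [0.991, -0.131, 0.001, -0.0]
contact_force: [-8.1, -2.3, 21.3]
opening: 0.157
finger_force: 40.0
the job is handed in; nothing more can be done
None
```

The job is handed in at 19.5 s: the lever is latched down, and the block is over the pin and held on its stop with about 21 N. The bottle, beaker and tray were not touched. The hand-in returned no verdict.

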